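# Refit the sight glass in a reactor lid

## Task

Lay the sight glass flat in the open port of the reactor lid, bevelled face down as it lies now, and let it go; do not drop it. Then set the blue-collared retaining ring over it with its red marks at the red lines on the lid and let go, take hold of the ring again and screw it clockwise (seen from above) until it stops and clamps the glass down on its seal. Leave the ring screwed home, and do not disturb the jar, beaker, wrench or carton.

Things in the scene. Friction and masses are not known exactly. Their poses are not given: they have to be found in the camera images.
- cell: Fixed stainless reactor lid: disc of 190 mm diameter, top face 48 mm above the bench, bolt heads 8 mm high near its edge; the sight port stands in its middle. Origin on the bench under the port's axis, z up. The port's neck has 38 mm outer radius, rim 82 mm above the bench; inside it a round recess of 34 mm radius, 8 mm deep to an orange seal. Half a turn of the lid works the same.
- cell_seat (a point): Centre of the free seal's top face at the bottom of the port's recess, 74 mm above the bench on the port's axis; fixed to the lid, axes as the lid's. The underside of the glass comes here.
- cell_gap (a point): Middle of one of two red lines on the lid (at the lid's own +x and -x, 68 mm from the axis). Inward of each is a gap, 0.6 rad wide, between two brass thread ribs outside the neck (out to 44 mm radius, tops 82 mm or less above the bench). The ribs' undersides fall 3 mm per rad going clockwise seen from above, up to a stop that a ring entered in mid-gap meets after 2.15 rad (123 degrees).
- seal (a joint): How far the springy orange seal is pressed down, m: 0 free, at most 0.0055. It moves from 5 N on, then 1.3 N per mm more. The weight of glass and ring presses it less than 1 mm, the ring screwed up to its stop about 4 mm; friction in the thread keeps the ring there.
- glass: Sight glass: clear greenish disc in a steel band, 64 mm diameter, 20 mm thick, about 0.16 kg, lying flat on the bench. Origin: centre of its underside, z up. The lowest 3 mm of its rim is bevelled (to 29 mm radius). Seated in the port it stands 12 mm above the rim of the recess, so hold it by the upper part of its rim to lay it in.
- ring: Aluminium retaining ring, about 0.28 kg, 68 mm tall, standing right way up. Origin: centre of its underside, z up. From 0 to 40 mm up a skirt and flange, 97 mm outer diameter (skirt's inner radius 45 mm); the flange's underside, 34 mm up, comes to lie on the glass. Set over the seated glass with lugs in the gaps, its origin is 60 mm above the bench. Half a turn of the ring works the same.
- ring_grip (a point): On the ring's axis, 56 mm above its underside, in the middle of its blue sixteen-sided collar (62 mm across flats, 28 mm tall, open inside), to be gripped from above at any angle. Turned clockwise from mid-gap the ring runs free about 0.75 rad, then comes down 3 mm per rad, 4 mm in all; the torque rises to about 0.4 Nm.
- ring_lug (a point): Red mark on the ring's flange at its own +x, 42 mm from its axis, 41 mm above its underside; another is opposite at -x. Under each mark, inside the skirt, is a brass lug: a 6 mm cube, 9.5 to 15.5 mm above the underside, reaching inward to 39.6 mm radius. Both must pass down through the gaps of the port's thread.
- jar: Bystander: small jar with white cap, 54 mm diameter, 62 mm tall; origin centre of its underside.
- beaker: Bystander: white plastic beaker, 68 mm diameter, 85 mm tall; origin centre of its underside.
- wrench: Bystander: steel wrench 190 mm long lying flat along its own x; origin underside of its middle.
- carton: Bystander: green box 60 x 100 x 45 mm; origin centre of its underside.
Not all that is in view belongs to the job. There is more than one size of the glass; the job needs the largest.

How it is judged:
By the outcome, as a careful person would: the job done as asked, in the order asked, and still so for the second after the job is handed in, with the robot touching nothing.
It also fails if it takes over 70 s, if anything falls off the work surface, if the arm or the gripper's body presses on something with over 40 N, if the wrist force passes 120 N, or if a joint passes its speed limit or range.

## Robot

A 6-joint arm with a two-finger parallel gripper is mounted at the origin on the work surface. World frame = base frame: x ahead of the robot, y to its left, z up, the work surface at z = 0. Lengths are in m, angles in rad, forces in N, time in s.
With the tool pointing down it reaches from about 0.35 to 0.925 m from the base axis. Payload 6.4 kg.
Tool frame: the origin (TCP) lies between the finger pads; the fingertips stand 11 mm ahead of it and the grasp point (between the pads) lies 8 mm behind it; z points along the fingers, y is the line along which they close (so a half turn about z gives the same grasp; the last joint's range is limited). The gripper opens to 94 mm and grips with 3 to 60 N. Pads are 16 mm wide; open, the fingers measure 119 mm over their backs; the gripper's body (75 mm by 177 mm) begins 78 mm behind the grasp point.
Start: joints at [1.141, 0.245, 1.558, -0, 1.339, -0.174], TCP at [0.164, 0.629, 0.216] pointing down, gripper open.
Joint ranges: [-3.13, 3.13], [-1.02, 2.26], [0.13, 2.54], [-0.95, 4.09], [0.21, 2.88], [-2.74, 2.74]. Speed limits (rad/s): [2.57, 2.57, 3.14, 3.14, 3.14, 3.14].

## Interface

Orientations are given as a unit quaternion [x, y, z, w].
In Python, from cell import get_state, snapshot, finish_job, look_for, masks_of, pinpoint gives the robot as it stands. The module is installed in compiled form; this text tells all that it offers.
- The arm moves only by the shell command python3 -m handwheel 'ROWS' [FORCE]. ROWS is JSON, a list that holds one entry, the list of rows, each a list of 5 numbers: the closure, from 0 (fully open) to 1 (shut), then the shift along the tool's x, y, z in m, then the turn about the tool's z in rad. A call has exactly 8 rows; each row shifts and turns the commanded pose from where the row before left it, along the tool's axes as they then stand; what a row does not reach is not made up. A row lasts 1/8 s, in which the tool goes at most 62.5 mm and 10.7 degrees, less where a joint would pass 70% of its speed; a pose out of reach is approached as far as the arm can. A call with a gripper value outside its range is refused whole. The fingers move at their own pace and stop on an object; FORCE is the grip in N (left out, the last holds). Time passes only in rows, so rows that do not move let the fingers close, or fill a call up. It gives the time, the measured TCP pose, the force, the opening and the grip force at its end, in the units of the state.
- get_state(): the state, without advancing time (a new reading comes with each control period).
- snapshot(name): name is "scene" or "top" or "wrist"; returns a dict with "frame" (384x512x3 uint8, red, green, blue), "vertical_fov" (degrees; the focal length in pixels is half the picture's height over the tangent of half this angle, whatever the lens; pixels are square), "cx", "cy" (the principal point, pixels), "dist_coeffs" ([k1, k2, p1, p2, k3] as OpenCV has them; the pictures are not rectified), "R" (3x3) and "t" (3): a world point X has camera coordinates R X + t; the wrist camera has in their place "hand_eye" (4x4, takes a point from camera to tool coordinates, whose origin is the TCP and whose axes are the flange's). Camera axes: x right, y down, z forward; pixel columns grow to the right and rows downward; lengths in m; the calibration is good to about 2 mm. A picture is of the moment at which its call begins: read the wrist's pose just before it. There is no depth.
- finish_job(): hands the job in; it is judged then, once.
Trained networks look in a picture, given as the dict that the camera call returned (one of the last four; its "shot" number tells which), for a name from the list of things; names that differ only in an ending like _2 or _b are one class to them, and where a whole thing is asked for, a point or a joint stands for the part that bears it (a point fixed in the world has none). Each returns a list of dicts, best first, with "conf" (0 to 1); they miss things now and then, are a little off and sometimes report something else, mostly with a low value. They report only what shows in the picture. A call takes as long as a camera call. They do not tell look-alikes from the thing itself.
- look_for(picture, name): "bbox" ([left, top, right, bottom] in pixels, round what is visible of it).
- masks_of(picture, name): "pixels" (384x512 bool, what is visible of it) and "bbox" ([left, top, right, bottom] in pixels, round what is visible of it).
- pinpoint(picture, name): "uv" ([column, row] in pixels: a listed point, or the origin of a listed thing).
The state is a dict: "t": time; "qpos": joint angles; "dq": joint speeds; "tau": joint torques, N m; "tcp_pos": TCP position; "eef_rot": TCP orientation; "wrist_force": force on the tool from outside, world axes, zero at the start; "moment": the same for the moment, N m; "finger_gap": finger opening in m; "gripper_force": force on a finger pad.
Only numpy, scipy, OpenCV 4.12 (cv2) and the standard library are available. Lean on these libraries where they do the work, as an engineer would, in place of code of your own. Each camera call takes 0.05 s, during which the arm holds its last target. There are 200 camera calls.

## Working session

There is one attempt and no reset: what is moved stays moved. The work goes in short steps, Python scripts to look and compute and a shell command to move; the robot and the scene stay as the last step left them, time stands still between calls to the robot, and variables do not carry over. Pictures are saved under pics/ and viewed, at most 11 in all, crops included, and the job is handed in when it is done.

```bash
mkdir -p pics
cat > h.py <<'E'
import numpy as np, cv2
from scipy.spatial.transform import Rotation as Ro
from cell import *
def K(p):
    f=p["frame"].shape[0]/2/np.tan(np.radians(p["vertical_fov"])/2)
    return np.array([[f,0,p["cx"]],[0,f,p["cy"]],[0,0,1]])
def ext(p,s=None):
    if "R" in p: return np.array(p["R"]),np.array(p["t"])
    H=np.array(p["hand_eye"]);T=np.eye(4);T[:3,:3]=Ro.from_quat(s["eef_rot"]).as_matrix();T[:3,3]=s["tcp_pos"]
    M=np.linalg.inv(T@H);return M[:3,:3],M[:3,3]
def onz(p,uv,z,s=None):
    R,t=ext(p,s)
    n=cv2.undistortPoints(np.array([[uv]],float),K(p),np.array(p["dist_coeffs"],float))[0,0]
    d=R.T@np.array([n[0],n[1],1]);c=-R.T@t
    return c+d*(z-c[2])/d[2]
def proj(p,X,s=None):
    R,t=ext(p,s)
    return cv2.projectPoints(np.array(X,float).reshape(-1,3),cv2.Rodrigues(R)[0],t,K(p),np.array(p["dist_coeffs"],float))[0][:,0]
def save(p,n): cv2.imwrite("pics/"+n,p["frame"][:,:,::-1])
E
python3 - <<'E'
from h import *
s=get_state();print(s["tcp_pos"],s["eef_rot"],s["finger_gap"])
Z={"cell_seat":.074,"cell_gap":.048,"glass":0,"ring":0,"ring_grip":.056,"ring_lug":.041,"jar":0,"beaker":0,"wrench":0,"carton":0,"cell":0}
ims=[]
for n in("scene","top"):
    p=snapshot(n);ims.append(p["frame"])
    for k,z in Z.items():
        print(n,k,[(round(r["conf"],2),np.round(r["uv"]).astype(int).tolist(),np.round(onz(p,r["uv"],z)[:2],3).tolist()) for r in pinpoint(p,k)])
    print([(round(r["conf"],2),np.round(r["bbox"]).tolist()) for r in look_for(p,"glass")])
im=np.vstack(ims);cv2.imwrite("pics/a.png",cv2.resize(np.hstack(ims),(800,300))[:,:,::-1])
save(p,"top.png")
E
```

```text
[0.1642319  0.62831854 0.21536843] [ 1.27549050e-01  9.91831820e-01 -8.97658846e-04 -2.71877562e-04] 0.09388481999742175
scene cell_seat [(0.88, [276, 195], [0.609, 0.021])]
scene cell_gap [(0.63, [263, 222], [0.658, -0.022])]
scene glass [(0.83, [116, 217], [0.525, -0.346]), (0.77, [155, 207], [0.514, -0.253]), (0.75, [184, 176], [0.428, -0.171])]
scene ring [(0.62, [353, 175], [0.525, 0.257])]
scene ring_grip [(0.74, [354, 158], [0.518, 0.251])]
scene ring_lug [(0.7, [370, 170], [0.554, 0.284]), (0.33, [270, 215], [0.637, 0.002])]
scene jar [(0.65, [140, 276], [0.703, -0.302])]
scene beaker [(0.73, [408, 223], [0.705, 0.325])]
scene wrench []
scene carton [(0.66, [313, 275], [0.786, 0.058])]
scene cell [(0.91, [269, 213], [0.599, 0.01])]
[(0.72, [143.0, 193.0, 172.0, 220.0]), (0.6, [104.0, 204.0, 123.0, 223.0]), (0.47, [176.0, 169.0, 193.0, 187.0])]
top cell_seat [(0.97, [244, 175], [0.609, 0.011])]
top cell_gap [(0.89, [255, 156], [0.66, -0.015])]
top glass [(0.63, [347, 214], [0.52, -0.251]), (0.61, [384, 214], [0.52, -0.346]), (0.47, [318, 247], [0.438, -0.177])]
top ring [(0.88, [148, 215], [0.515, 0.251])]
top ring_grip [(0.68, [143, 212], [0.519, 0.252])]
top ring_lug [(0.81, [132, 200], [0.55, 0.283]), (0.68, [241, 175], [0.613, 0.017])]
top jar [(0.77, [363, 143], [0.704, -0.295])]
top beaker [(0.71, [121, 140], [0.707, 0.326])]
top wrench [(0.64, [261, 263], [0.396, -0.033])]
top carton [(0.62, [228, 111], [0.786, 0.054]), (0.61, [260, 156], [0.667, -0.029])]
top cell [(0.7, [240, 179], [0.608, 0.021])]
[(0.62, [336.0, 201.0, 362.0, 225.0]), (0.57, [375.0, 206.0, 400.0, 225.0]), (0.51, [310.0, 237.0, 325.0, 255.0])]
```

View pics/a.png

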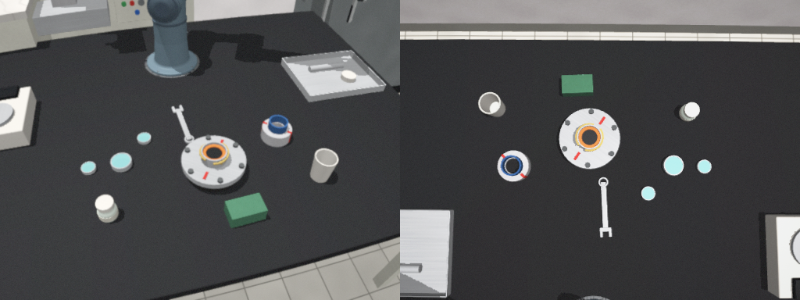

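View pics/top.png

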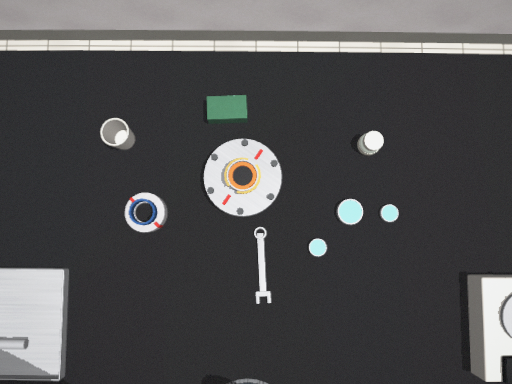

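Glass candidates in the top picture are (350,212), (389,213) and (318,247). The one at (350,212) is clearly the largest, so I choose it and will check it with a close wrist view.

```bash
cat >> h.py <<'E'
def delta(X,ydir=None):
    s=get_state();R=Ro.from_quat(s["eef_rot"]).as_matrix()
    d=R.T@(np.array(X)-s["tcp_pos"]);a=None
    if ydir is not None:
        v=R.T@np.array([np.cos(ydir),np.sin(ydir),0]);a=-np.arctan2(v[0],v[1]);a=(a+np.pi/2)%np.pi-np.pi/2
    return np.round(d,4),a,np.round(s["qpos"],2)
E
python3 -m handwheel '[[[0,-0.045,-0.031,0,0],[0,-0.045,-0.031,0,0],[0,-0.045,-0.031,0,0],[0,-0.045,-0.031,0,0],[0,-0.045,-0.031,0,0],[0,-0.045,-0.031,0,0],[0,-0.045,-0.031,0,0],[0,-0.045,-0.031,0,0]]]'
python3 -m handwheel '[[[0,-0.0232,-0.058,0,0],[0,-0.0232,-0.058,0,0],[0,-0.0232,-0.058,0,0],[0,-0.0232,-0.058,0,0],[0,-0.0232,-0.058,0,0],[0,-0.0232,-0.058,0,0],[0,-0.0232,-0.058,0,0],[0,-0.0232,-0.058,0,0]]]'
python3 - <<'E'
from h import *
s=get_state();p=snapshot("wrist")
for m in masks_of(p,"glass"):
    c=np.argwhere(m["pixels"])[:,::-1].mean(0);b=m["bbox"]
    print(round(m["conf"],2),np.round(b),np.round(c),onz(p,c,.018,s)[:2],np.linalg.norm((onz(p,(b[0],c[1]),.02,s)-onz(p,(b[2],c[1]),.02,s))))
print([(r["conf"],onz(p,r["uv"],0,s)) for r in pinpoint(p,"glass")]); save(p,"w1.png");print(delta([.52,-.255,.2]))
E
```

```text
t: 2.3
tcp_pos: [0.451, 0.2964, 0.2168]
eef_rot: [0.128, 0.992, 0.0, 0.0]
wrist_force: [-0.0, 0.5, -0.2]
finger_gap: 0.0941
gripper_force: 0.0
t: 3.3
tcp_pos: [0.5122, -0.2002, 0.2168]
eef_rot: [0.128, 0.992, -0.0, 0.0]
wrist_force: [0.4, 1.2, 0.2]
finger_gap: 0.0938
gripper_force: 0.0
0.66 [241.  83. 278. 122.] [259. 103.] [ 0.43715762 -0.17349396] 0.04234142870327949
0.63 [187. 162. 241. 218.] [214. 191.] [ 0.52535067 -0.25381655] 0.06638514799700498
0.63 [124. 189. 160. 226.] [139. 207.] [ 0.52106301 -0.35049299] 0.04520173246772955
[(0.73, array([ 0.52580348, -0.3541022 ,  0.        ])), (0.66, array([ 0.43479716, -0.17314088,  0.        ])), (0.58, array([ 0.52263612, -0.25648752,  0.        ]))]
(array([-0.0217, -0.0506,  0.0164]), None, array([-0.58,  0.01,  1.82,  0.  ,  1.32, -1.89]))
```

View pics/w1.png

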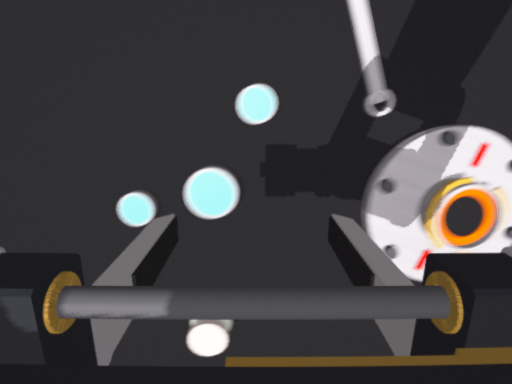

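The wrist view shows the largest glass at (214,191), about 66 mm across, against about 43 mm for the others at (259,103) and (139,207). The choice is confirmed. I'll go down above it.

```bash
python3 -m handwheel '[[[0,-0.0129,-0.025,0.02,0],[0,-0.0129,-0.025,0.02,0],[0,0,0,0.025,0],[0,0,0,0.025,0],[0,0,0,0.020,0],[0,0,0,0.010,0],[0,0,0,0,0],[0,0,0,0,0]]]'
python3 - <<'E'
from h import *
s=get_state();p=snapshot("wrist")
for m in masks_of(p,"glass"):
    c=np.argwhere(m["pixels"])[:,::-1].mean(0);b=m["bbox"]
    print(round(m["conf"],2),np.round(b),np.round(c),onz(p,c,.018,s)[:2],np.linalg.norm((onz(p,(b[0],c[1]),.02,s)-onz(p,(b[2],c[1]),.02,s))))
    e=cv2.findContours(m["pixels"].astype(np.uint8),0,2)[0]; q=max(e,key=len)[:,0].astype(float)
    W=np.array([onz(p,x,.02,s)[:2] for x in q]);print(cv2.minEnclosingCircle(W.astype(np.float32)))
print([(r["conf"],onz(p,r["uv"],0,s)) for r in pinpoint(p,"glass")]); save(p,"w2.png")
E
```

```text
t: 4.45
tcp_pos: [0.5251, -0.2532, 0.0975]
eef_rot: [0.127, 0.992, -0.0, 0.001]
wrist_force: [-0.3, 0.6, 0.5]
finger_gap: 0.094
gripper_force: 0.0
0.94 [293.  34. 355.  94.] [324.  65.] [ 0.43755644 -0.1750508 ] 0.04706171442985958
((0.4384060502052307, -0.1756545454263687), 0.022317133843898773)
0.61 [214. 158. 290. 235.] [253. 198.] [ 0.52531768 -0.25419261] 0.0626352204580677
((0.5257954597473145, -0.2539077699184418), 0.03308046981692314)
0.6 [116. 197. 170. 241.] [138. 215.] [ 0.51534647 -0.35294643] 0.04552752376116538
((0.520879864692688, -0.34948408603668213), 0.023716188967227936)
[(0.87, array([ 0.52380962, -0.35443721,  0.        ])), (0.78, array([ 0.43460972, -0.17357169,  0.        ])), (0.68, array([ 0.52395432, -0.2547241 ,  0.        ]))]
```

View pics/w2.png

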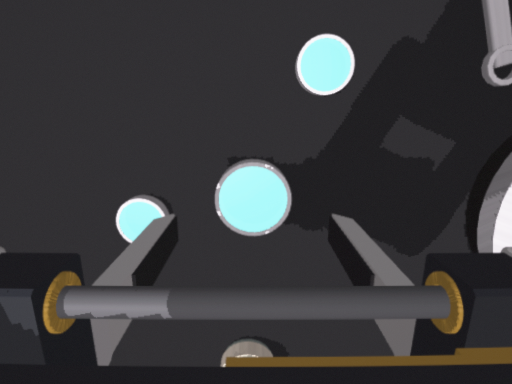

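The glass is at (253,198), centred between the fingers. I'll descend and grip it by the upper part of its rim.

```bash
python3 -m handwheel '[[[0,0,-0.0005,0.03,0],[0,0,-0.0005,0.02,0],[0,0,0,0.015,0],[0,0,0,0.0095,0],[0,0,0,0,0],[0.5,0,0,0,0],[0.5,0,0,0,0],[0.5,0,0,0,0]]]' 20
python3 -m handwheel '[[[0.5,0,0,0,0],[0.5,0,0,-0.02,0],[0.5,0,0,-0.04,0],[0.5,0,0,-0.04,0],[0.5,0,0,-0.04,0],[0.5,0,0,-0.01,0],[0.5,0,0,0,0],[0.5,0,0,0,0]]]'
python3 -c "
from h import *
print(delta([.609,.013,.17]))"
```

```text
t: 5.6
tcp_pos: [0.5245, -0.2541, 0.0225]
eef_rot: [0.128, 0.992, -0.0, 0.0]
wrist_force: [-0.0, 0.4, 0.3]
finger_gap: 0.0673
gripper_force: 0.0
t: 6.6
tcp_pos: [0.5231, -0.2531, 0.1698]
eef_rot: [0.128, 0.992, 0.001, -0.002]
wrist_force: [-0.5, -0.2, -1.4]
finger_gap: 0.0633
gripper_force: 20.0
(array([-1.570e-02,  2.792e-01,  1.000e-04]), None, array([-0.65,  0.13,  1.77, -0.  ,  1.24, -1.96]))
```

```bash
python3 -m handwheel '[[[0.6,-0.003,0.02,0,0],[0.6,-0.003,0.04,0,0],[0.6,-0.003,0.04,0,0],[0.6,-0.003,0.04,0,0],[0.6,-0.003,0.03,0,0],[0.6,0,0.01,0,0],[0.6,0,0,0,0],[0.6,0,0,0,0]]]'
cat >> h.py <<'E'
def port(p,s=None):
    for k,z in(("cell_seat",.074),("cell_gap",.048),("cell",0)):
        print(k,[(round(r["conf"],2),np.round(r["uv"]).tolist(),np.round(onz(p,r["uv"],z,s)[:2],4).tolist()) for r in pinpoint(p,k)])
    h=cv2.cvtColor(p["frame"],cv2.COLOR_RGB2HSV)
    o=cv2.inRange(h,(5,150,120),(18,255,255));r=cv2.inRange(h,(0,150,100),(4,255,255))|cv2.inRange(h,(174,150,100),(180,255,255))
    for nm,m,z in(("orange",o,.074),("red",r,.048)):
        n,l,st,c=cv2.connectedComponentsWithStats(m)
        print(nm,[(int(st[i,4]),np.round(c[i]).tolist(),np.round(onz(p,c[i],z,s)[:2],4).tolist()) for i in range(1,n) if st[i,4]>25])
E
python3 - <<'E'
from h import *
s=get_state();print(s["tcp_pos"],s["gripper_force"]);p=snapshot("wrist");save(p,"w3.png");port(p,s)
port(snapshot("top"));port(snapshot("scene"))
E
```

```text
t: 7.6
tcp_pos: [0.584, -0.0842, 0.1717]
eef_rot: [0.128, 0.992, -0.0, -0.0]
wrist_force: [0.2, -0.3, -1.6]
finger_gap: 0.0632
gripper_force: 20.0
[ 0.58396153 -0.08421719  0.17168748] 19.99964252114296
cell_seat [(0.77, [365.0, 192.0], [0.6094, 0.0125])]
cell_gap [(0.63, [330.0, 243.0], [0.6631, -0.0238])]
cell [(0.64, [343.0, 175.0], [0.6097, 0.0137])]
orange [(1926, [369.0, 190.0], [0.6089, 0.0164])]
red [(250, [388.0, 116.0], [0.5521, 0.0539])]
cell_seat []
cell_gap [(0.86, [258.0, 158.0], [0.6529, -0.0233])]
cell [(0.69, [243.0, 178.0], [0.6114, 0.0136])]
orange [(193, [238.0, 176.0], [0.6062, 0.024])]
red []
cell_seat [(0.89, [273.0, 195.0], [0.6075, 0.0156])]
cell_gap [(0.62, [261.0, 224.0], [0.6625, -0.0269])]
cell [(0.65, [272.0, 216.0], [0.6085, 0.0155])]
orange [(150, [274.0, 191.0], [0.5978, 0.0193])]
red []
```

View pics/w3.png

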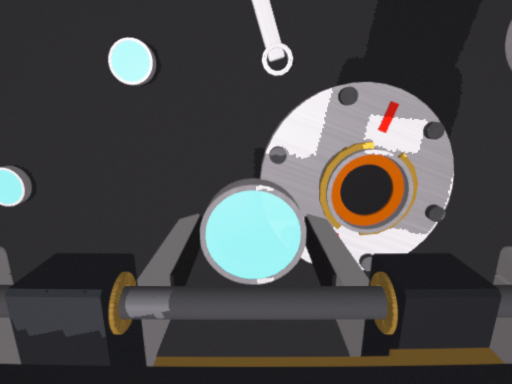

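```bash
cat >> h.py <<'E'
def fitc(p,s,c0,z,radii,w=.006):
    g=cv2.GaussianBlur(p["frame"],(0,0),1).astype(np.float32)
    G=sum(np.hypot(cv2.Sobel(g[:,:,i],5,1,0),cv2.Sobel(g[:,:,i],5,0,1)) for i in range(3));G=np.minimum(G,400)
    a=np.linspace(0,2*np.pi,180,endpoint=False);best=[]
    for dx in np.arange(-w,w+1e-9,.0005):
        for dy in np.arange(-w,w+1e-9,.0005):
            v=0
            for r in radii:
                uv=proj(p,np.c_[c0[0]+dx+r*np.cos(a),c0[1]+dy+r*np.sin(a),0*a+z],s).astype(np.float32)
                v+=cv2.remap(G,uv[:,:1],uv[:,1:],1).mean()
            best.append((v,c0[0]+dx,c0[1]+dy))
    best.sort(reverse=True);return np.round(np.mean(best[:5],0),4)
E
python3 - <<'E'
from h import *
s=get_state();p=snapshot("wrist")
print(fitc(p,s,(.609,.0145),.082,[.038,.034]),fitc(p,s,(.609,.0145),.082,[.034]),fitc(p,s,(.609,.0145),.048,[.095]))
print("glass",fitc(p,s,s["tcp_pos"][:2],s["tcp_pos"][2]-.0025,[.032]),s["tcp_pos"])
E
```

```text
[7.064993e+02 6.081000e-01 1.420000e-02] [3.936899e+02 6.079000e-01 1.430000e-02] [2.903147e+02 6.078000e-01 1.470000e-02]
glass [ 3.779777e+02  5.860000e-01 -8.470000e-02] [ 0.58423805 -0.08356481  0.17195793]
```

```bash
python3 -m handwheel '[[[0.6,0.0008,0.02,0,0],[0.6,0.001,0.025,0,0],[0.6,0.001,0.025,0,0],[0.6,0.001,0.021,0,0],[0.6,0,0.01,0.01,0],[0.6,0,0,0.02,0],[0.6,0,0,0.02,0],[0.6,0,0,0.007,0]]]'
python3 - <<'E'
from h import *
s=get_state();p=snapshot("wrist");save(p,"w4.png")
print("port",fitc(p,s,(.608,.0145),.082,[.038]),fitc(p,s,(.608,.0145),.048,[.095]))
print("glass",fitc(p,s,s["tcp_pos"][:2],s["tcp_pos"][2]-.0025,[.032]),s["tcp_pos"],delta([.6062,.0154,.097]))
E
```

```text
t: 9.25
tcp_pos: [0.6044, 0.0147, 0.1119]
eef_rot: [0.128, 0.992, -0.0, -0.002]
wrist_force: [0.8, -0.3, -1.4]
finger_gap: 0.0635
gripper_force: 20.0
port [3.007467e+02 6.118000e-01 1.210000e-02] [2.740024e+02 6.078000e-01 1.440000e-02]
glass [3.496377e+02 6.061000e-01 1.360000e-02] [0.60443669 0.01469482 0.11190212] (array([-0.0015,  0.0011,  0.015 ]), None, array([-0.16,  0.26,  1.75, -0.  ,  1.14, -1.48]))
```

View pics/w4.png

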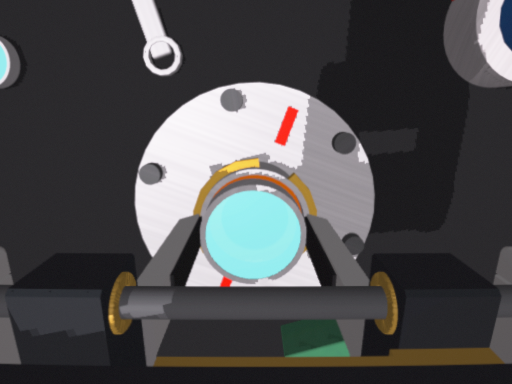

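The glass at (253,234) sits over the port and has about 2 mm of offset left. I'll correct that while lowering.

```bash
python3 -m handwheel '[[[0.6,-0.0015,0.0011,0,0],[0.6,0,0,0.003,0],[0.6,0,0,0.003,0],[0.6,0,0,0.003,0],[0.6,0,0,0.002,0],[0.6,0,0,0.002,0],[0.6,0,0,0,0],[0.6,0,0,0,0]]]'
```

```text
t: 10.3
tcp_pos: [0.6079, 0.0158, 0.102]
eef_rot: [0.128, 0.992, -0.0, 0.0]
wrist_force: [-0.7, -0.0, -1.9]
finger_gap: 0.0634
gripper_force: 20.0
```

```bash
cat >> h.py <<'E'
def avg(n=4):
    L=[]
    for i in range(n):
        s=get_state();L.append(np.r_[s["tcp_pos"],s["wrist_force"],s["moment"]]);snapshot("wrist")
    return np.round(L,4)
E
python3 - <<'E'
from h import *
print(avg(4)[:,:6]); s=get_state();p=snapshot("wrist");print("glass",fitc(p,s,s["tcp_pos"][:2],s["tcp_pos"][2]-.0025,[.032]),s["tcp_pos"],fitc(p,s,(.608,.0145),.048,[.095]))
E
```

```text
[[ 0.6079  0.0158  0.102  -0.7466 -0.0439 -1.8959]
 [ 0.608   0.0158  0.1021  0.6944 -0.2273 -2.0053]
 [ 0.608   0.0158  0.1021  0.9009  0.2176 -1.7622]
 [ 0.608   0.0158  0.1021 -0.3472  0.2259 -1.7404]]
glass [3.495084e+02 6.097000e-01 1.470000e-02] [0.60796521 0.01580679 0.10209056] [2.713744e+02 6.081000e-01 1.450000e-02]
```

```bash
python3 -m handwheel '[[[0.6,0.0014,-0.0005,0,0],[0.6,0,0,0,0],[0.6,0,0,0.001,0],[0.6,0,0,0.001,0],[0.6,0,0,0.001,0],[0.6,0,0,0.001,0],[0.6,0,0,0,0],[0.6,0,0,0,0]]]'
python3 - <<'E'
from h import *
print(avg(2)[:,:6]); s=get_state();p=snapshot("wrist");print("glass",fitc(p,s,s["tcp_pos"][:2],s["tcp_pos"][2]-.0025,[.032]),s["tcp_pos"])
E
```

```text
t: 11.55
tcp_pos: [0.6064, 0.0157, 0.098]
eef_rot: [0.128, 0.992, 0.0, 0.0]
wrist_force: [-0.3, -0.5, -1.5]
finger_gap: 0.0629
gripper_force: 20.0
[[ 0.6064  0.0157  0.098  -0.3458 -0.4571 -1.4959]
 [ 0.6064  0.0157  0.098  -0.6581  0.0217 -1.2237]]
glass [3.38835e+02 6.07300e-01 1.47000e-02] [0.60644391 0.01568577 0.09801924]
```

Centred, and the underside is about 1.5 mm above the seal. I'll lower gently until it touches.

```bash
python3 -m handwheel '[[[0.6,0,0,0.0007,0],[0.6,0,0,0.0007,0],[0.6,0,0,0.0006,0],[0.6,0,0,0,0],[0.6,0,0,0,0],[0.6,0,0,0,0],[0.6,0,0,0,0],[0.6,0,0,0,0]]]'
```

```text
t: 12.7
tcp_pos: [0.6065, 0.0157, 0.0961]
eef_rot: [0.128, 0.992, -0.0, 0.0]
wrist_force: [-2.4, -0.2, 3.4]
finger_gap: 0.0636
gripper_force: 20.0
```

```bash
python3 -m handwheel '[[[0.3,0,0,0,0],[0,0,0,0,0],[0,0,0,0,0],[0,0,0,0,0],[0,0,0,-0.02,0],[0,0,0,-0.04,0],[0,0,0,-0.04,0],[0,0,0,-0.03,0]]]'
python3 - <<'E'
from h import *
s=get_state();p=snapshot("wrist");print(s["tcp_pos"],s["finger_gap"])
print("glass",fitc(p,s,(.608,.0145),.094,[.032]),"lid",fitc(p,s,(.608,.0145),.048,[.095]),"rim",fitc(p,s,(.608,.0145),.082,[.038]))
port(p,s);save(p,"w5.png")
t=snapshot("top")
for q,ss in((p,s),(t,None),(snapshot("scene"),None)):
  for k,z in(("ring",0),("ring_grip",.056),("ring_lug",.041)):
    print(k,[(round(r["conf"],2),np.round(r["uv"]).tolist(),np.round(onz(q,r["uv"],z,ss)[:2],4).tolist()) for r in pinpoint(q,k)])
print(delta([.52,.252,.2]))
E
```

```text
t: 13.7
tcp_pos: [0.6072, 0.0156, 0.2299]
eef_rot: [0.128, 0.992, -0.0, 0.002]
wrist_force: [-0.6, 0.1, 0.5]
finger_gap: 0.0935
gripper_force: 0.0
[0.60722939 0.01562324 0.22990036] 0.09354820215602323
glass [3.381754e+02 6.074000e-01 1.070000e-02] lid [3.967631e+02 6.083000e-01 1.440000e-02] rim [3.298827e+02 6.079000e-01 1.420000e-02]
cell_seat []
cell_gap [(0.65, [236.0, 224.0], [0.663, -0.0206])]
cell []
orange []
red [(167, [408.0, 20.0], [0.4912, 0.2132]), (44, [479.0, 65.0], [0.5535, 0.2827]), (157, [274.0, 117.0], [0.5523, 0.0535]), (119, [233.0, 226.0], [0.6646, -0.0248])]
ring [(0.62, [423.0, 49.0], [0.5212, 0.2512])]
ring_grip [(0.9, [453.0, 37.0], [0.5195, 0.2522])]
ring_lug [(0.63, [474.0, 64.0], [0.5519, 0.2818])]
ring [(0.66, [146.0, 212.0], [0.5226, 0.2565])]
ring_grip [(0.74, [143.0, 211.0], [0.523, 0.2523])]
ring_lug []
ring [(0.84, [353.0, 173.0], [0.517, 0.2596]), (0.59, [269.0, 217.0], [0.6098, 0.0076])]
ring_grip [(0.79, [353.0, 155.0], [0.508, 0.2538])]
ring_lug [(0.69, [370.0, 169.0], [0.5528, 0.283]), (0.42, [409.0, 223.0], [0.735, 0.3001])]
(array([0.1433, 0.2068, 0.0257]), None, array([-0.16,  0.14,  1.66, -0.  ,  1.34, -1.48]))
```

View pics/w5.png

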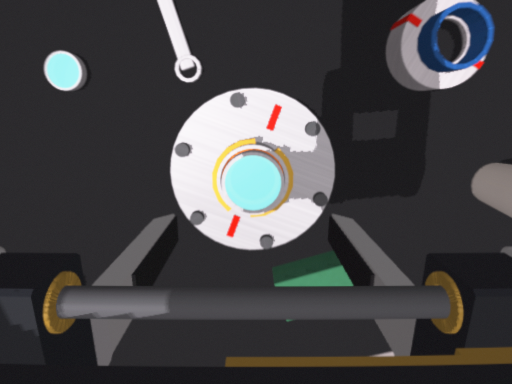

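The glass lies in the port at (252,182). The ring is at (440,45) with its marks at (410,20) and (479,65). Next I'll go above the ring.

```bash
python3 -m handwheel '[[[0,0.018,0.026,0,0],[0,0.025,0.036,0,0],[0,0.025,0.036,0,0],[0,0.025,0.036,0,0],[0,0.025,0.036,0.02,0],[0,0.018,0.026,0.02,0],[0,0.007,0.011,0.02,0],[0,0,0,0,0]]]'
cat >> h.py <<'E'
def ring(p,s,zb,box=(0,0,512,384)):
    h=cv2.cvtColor(p["frame"],cv2.COLOR_RGB2HSV)
    r=cv2.inRange(h,(0,130,80),(5,255,255))|cv2.inRange(h,(172,130,80),(180,255,255))
    n,l,st,c=cv2.connectedComponentsWithStats(r)
    W=[onz(p,c[i],zb+.041,s)[:2] for i in range(1,n) if st[i,4]>20]
    print("red",[(int(st[i,4]),np.round(c[i]).tolist()) for i in range(1,n) if st[i,4]>20],np.round(W,4).tolist())
    for k,z in(("ring_grip",.056),("ring_lug",.041)):
        print(k,[(round(r["conf"],2),np.round(r["uv"]).tolist(),np.round(onz(p,r["uv"],z+zb,s)[:2],4).tolist()) for r in pinpoint(p,k)])
    return W
E
python3 - <<'E'
from h import *
s=get_state();p=snapshot("wrist");save(p,"w6.png");print(s["tcp_pos"])
ring(p,s,0);print(fitc(p,s,(.5205,.252),.068,[.031]),fitc(p,s,(.5205,.252),.040,[.0485]),delta([.52,.252,.1]))
E
```

```text
t: 15.45
tcp_pos: [0.5192, 0.2519, 0.1639]
eef_rot: [0.127, 0.992, -0.001, -0.002]
wrist_force: [0.8, 0.4, -0.5]
finger_gap: 0.0941
gripper_force: 0.0
[0.51922302 0.25194235 0.16389131]
red [(93, [215.0, 166.0]), (84, [293.0, 209.0])] [[0.4906, 0.221], [0.5518, 0.2841]]
ring_grip []
ring_lug [(0.93, [294.0, 208.0], [0.5513, 0.2847])]
[3.766732e+02 5.196000e-01 2.532000e-01] [3.887379e+02 5.208000e-01 2.524000e-01] (array([0.0017, 0.0002, 0.0668]), None, array([ 0.25,  0.13,  1.78, -0.  ,  1.23, -1.06]))
```

View pics/w6.png

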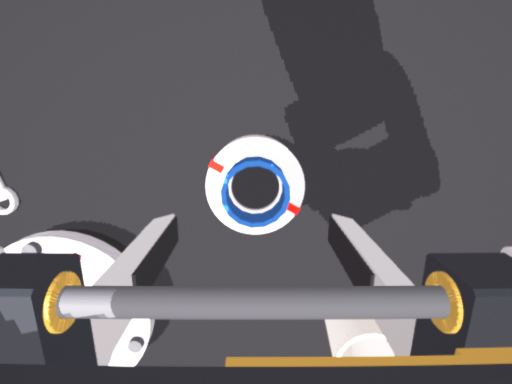

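The ring is upright at (255,185), with red marks at (215,166) and (293,209), which gives a mark direction of about 46°. I'll align to the collar's flats, descend and grip.

```bash
python3 -m handwheel '[[[0,0,0.001,0,0.12],[0,0,0,0.03,0],[0,0,0,0.03,0],[0,0,0,0.03,0],[0,0,0,0.018,0],[0,0,0,0,0],[0.4,0,0,0,0],[0.6,0,0,0,0]]]' 40
python3 -m handwheel '[[[0.6,0,0,0,0],[0.6,0,0,0,0],[0.6,0,0,-0.02,0],[0.6,0,0,-0.04,0],[0.6,0,0,-0.04,0],[0.6,0,0,-0.04,0],[0.6,0,0,-0.02,0],[0.6,0,0,0,0]]]'
python3 - <<'E'
from h import *
s=get_state();p=snapshot("wrist");save(p,"w7.png");print(s["tcp_pos"],s["wrist_force"])
zb=s["tcp_pos"][2]-.056
W=ring(p,s,zb);print(zb,fitc(p,s,s["tcp_pos"][:2],zb+.068,[.031]),fitc(p,s,s["tcp_pos"][:2],zb+.040,[.0485]),s["qpos"])
E
```

```text
t: 16.6
tcp_pos: [0.5218, 0.2533, 0.0594]
eef_rot: [0.187, 0.982, 0.001, 0.001]
wrist_force: [0.6, 0.2, -0.2]
finger_gap: 0.0775
gripper_force: 0.0
t: 17.6
tcp_pos: [0.5213, 0.2533, 0.2195]
eef_rot: [0.187, 0.982, 0.001, 0.001]
wrist_force: [-0.5, 0.5, -3.2]
finger_gap: 0.0621
gripper_force: 40.0
[0.52130323 0.25331223 0.21952643] [-0.50609073  0.5384873  -3.15582078]
red [(270, [190.0, 200.0]), (40, [110.0, 251.0])] [[0.4907, 0.2226], [0.5033, 0.1595]]
ring_grip []
ring_lug [(0.93, [312.0, 246.0], [0.5484, 0.2831])]
0.1635264316153902 [3.122422e+02 5.202000e-01 2.531000e-01] [3.046776e+02 5.206000e-01 2.527000e-01] [ 2.56805645e-01  7.74579974e-02  1.74075078e+00 -6.94595982e-06
  1.32042823e+00 -9.38272820e-01]
```

```bash
python3 -m handwheel '[[[0.6,0,0,0,0.177],[0.6,0,0,0,0.177],[0.6,0,0,0,0.177],[0.6,0,0,0,0.177],[0.6,0,0,0,0.177],[0.6,0,0,0,0.177],[0.6,0,0,0,0.177],[0.6,0,0,0,0.173]]]'
python3 - <<'E'
from h import *
snapshot("wrist");s=get_state()
print(delta([.6,.015,.22]),delta([.62,.115,.20]),np.degrees(Ro.from_quat(s["eef_rot"]).as_matrix()[:2,1]))
p=snapshot("wrist");zb=s["tcp_pos"][2]-.0595;ring(p,s,zb);print(s["tcp_pos"],fitc(p,s,s["tcp_pos"][:2],zb+.068,[.031]),fitc(p,s,s["tcp_pos"][:2],zb+.040,[.0485]))
E
```

```text
t: 18.75
tcp_pos: [0.5196, 0.2528, 0.2156]
eef_rot: [0.781, 0.624, -0.002, -0.001]
wrist_force: [-1.5, -1.3, -2.3]
finger_gap: 0.0621
gripper_force: 40.0
(array([-0.2137,  0.1316, -0.0045]), None, array([ 0.26,  0.08,  1.74, -0.  ,  1.32,  0.48])) (array([-0.1117,  0.1288,  0.0153]), None, array([ 0.26,  0.08,  1.74, -0.  ,  1.32,  0.48])) [ 55.8343632 -12.8564734]
red [(280, [190.0, 200.0]), (60, [317.0, 321.0])] [[0.4841, 0.2769], [0.5474, 0.1705]]
ring_grip []
ring_lug [(0.76, [311.0, 249.0], [0.553, 0.2261])]
[0.51964416 0.25279089 0.21559456] [3.151473e+02 5.195000e-01 2.553000e-01] [3.136087e+02 5.191000e-01 2.523000e-01]
```

```bash
python3 -m handwheel '[[[0.6,-0.02,0.013,0,0],[0.6,-0.035,0.023,0,0],[0.6,-0.04,0.026,0,0],[0.6,-0.04,0.026,0,0],[0.6,-0.04,0.026,0.005,0],[0.6,-0.025,0.017,0.01,0],[0.6,-0.0127,0.0082,0,0],[0.6,0,0,0,0]]]'
python3 - <<'E'
from h import *
snapshot("wrist");s=get_state()
p=snapshot("wrist");save(p,"w8.png");zb=s["tcp_pos"][2]-.0595;ring(p,s,zb);port(p,s)
print(s["tcp_pos"],fitc(p,s,s["tcp_pos"][:2],zb+.068,[.031]),fitc(p,s,s["tcp_pos"][:2],zb+.040,[.0485]),"lid",fitc(p,s,(.608,.0145),.048,[.095]),delta([.608,.0145,.16]))
E
```

```text
t: 19.95
tcp_pos: [0.6109, 0.0152, 0.2029]
eef_rot: [0.78, 0.626, -0.0, -0.0]
wrist_force: [-0.5, 0.9, -2.8]
finger_gap: 0.0616
gripper_force: 40.0
red [(172, [191.0, 156.0]), (265, [190.0, 200.0])] [[0.5834, 0.0666], [0.5754, 0.0396]]
ring_grip []
ring_lug [(0.69, [312.0, 244.0], [0.6456, -0.0072])]
cell_seat []
cell_gap []
cell []
orange []
red [(165, [191.0, 156.0], [0.5519, 0.0533]), (259, [190.0, 200.0], [0.5383, 0.0063])]
[0.61074543 0.0159692  0.20309179] [2.985045e+02 6.114000e-01 2.030000e-02] [2.97505e+02 6.10300e-01 1.53000e-02] lid [3.336011e+02 6.086000e-01 1.470000e-02] (array([-0.0023, -0.0023,  0.0432]), None, array([-0.16,  0.17,  1.67,  0.  ,  1.3 ,  0.06]))
```

View pics/w8.png

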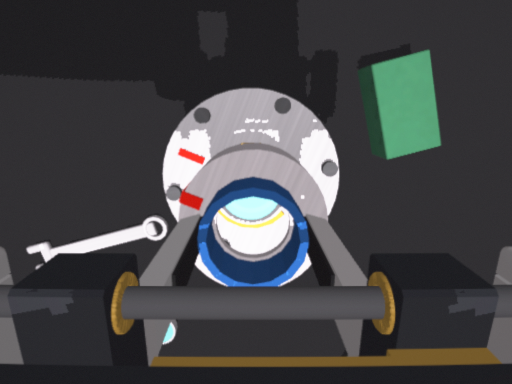

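The ring's collar is at (253,235) over the port. Its mark at (190,200) lines up with the lid's line at (191,156), seen along the radius. I'll correct by 2 mm and lower.

```bash
python3 -m handwheel '[[[0.6,-0.001,-0.0018,0.01,0],[0.6,0,0,0.015,0],[0.6,0,0,0.012,0],[0.6,0,0,0.008,0],[0.6,0,0,0.005,0],[0.6,0,0,0.004,0],[0.6,0,0,0,0],[0.6,0,0,0,0]]]'
python3 - <<'E'
from h import *
snapshot("wrist");s=get_state()
p=snapshot("wrist");zb=s["tcp_pos"][2]-.0595;ring(p,s,zb);port(p,s)
print(s["tcp_pos"],fitc(p,s,s["tcp_pos"][:2],zb+.040,[.0485]),"lid",fitc(p,s,(.608,.0145),.048,[.095]),delta([.6085,.0153,.16]))
E
```

```text
t: 21.3
tcp_pos: [0.6091, 0.0148, 0.1494]
eef_rot: [0.78, 0.626, 0.0, 0.0]
wrist_force: [0.5, -0.6, -3.0]
finger_gap: 0.0618
gripper_force: 40.0
red [(255, [181.0, 163.0]), (255, [191.0, 200.0]), (39, [331.0, 221.0])] [[0.5743, 0.0627], [0.574, 0.0382], [0.6586, 0.0048]]
ring_grip []
ring_lug [(0.94, [312.0, 246.0], [0.6442, -0.0096])]
cell_seat []
cell_gap [(0.73, [252.0, 197.0], [0.6072, 0.0091]), (0.63, [322.0, 217.0], [0.667, -0.0244])]
cell []
orange []
red [(243, [180.0, 163.0], [0.5517, 0.0534]), (252, [191.0, 200.0], [0.5516, 0.0179]), (31, [330.0, 222.0], [0.6736, -0.0304])]
[0.60914797 0.01479023 0.14942915] [2.91097e+02 6.08800e-01 1.39000e-02] lid [3.43679e+02 6.08400e-01 1.52000e-02] (array([ 0.0004, -0.0005, -0.0109]), None, array([-0.16,  0.22,  1.72, -0.  ,  1.2 ,  0.06]))
```

```bash
python3 -m handwheel '[[[0.6,0.0005,-0.0006,0.003,0],[0.6,0,0,0.003,0],[0.6,0,0,0.002,0],[0.6,0,0,0.002,0],[0.6,0,0,0.002,0],[0.6,0,0,0.001,0],[0.6,0,0,0,0],[0.6,0,0,0,0]]]'
```

```text
t: 22.65
tcp_pos: [0.6084, 0.0154, 0.1361]
eef_rot: [0.78, 0.626, 0.0, 0.0]
wrist_force: [0.1, -0.5, -1.9]
finger_gap: 0.0618
gripper_force: 40.0
```

```bash
python3 -m handwheel '[[[0.6,0,0,0.002,0],[0.6,0,0,0.002,0],[0.6,0,0,0.002,0],[0.6,0,0,0.001,0],[0.6,0,0,0.001,0],[0.6,0,0,0,0],[0.6,0,0,0,0],[0.6,0,0,0,0]]]'
```

```text
t: 23.65
tcp_pos: [0.6084, 0.0154, 0.1281]
eef_rot: [0.78, 0.626, 0.0, 0.0]
wrist_force: [0.1, 0.2, -2.9]
finger_gap: 0.0621
gripper_force: 40.0
```

```bash
python3 -m handwheel '[[[0.6,0,0,0.002,0],[0.6,0,0,0.002,0],[0.6,0,0,0.001,0],[0.6,0,0,0.001,0],[0.6,0,0,0.001,0],[0.6,0,0,0,0],[0.6,0,0,0,0],[0.6,0,0,0,0]]]'
```

```text
t: 24.65
tcp_pos: [0.6084, 0.0154, 0.121]
eef_rot: [0.78, 0.626, 0.0, 0.0]
wrist_force: [-0.5, -0.8, -2.1]
finger_gap: 0.0617
gripper_force: 40.0
```

```bash
python3 -m handwheel '[[[0.6,0,0,0.0006,0],[0.6,0,0,0.0006,0],[0.6,0,0,0.0005,0],[0.6,0,0,0,0],[0.6,0,0,0,0],[0.6,0,0,0,0],[0.6,0,0,0,0],[0.6,0,0,0,0]]]'
```

```text
t: 25.65
tcp_pos: [0.6084, 0.0155, 0.1193]
eef_rot: [0.78, 0.626, -0.0, -0.0]
wrist_force: [-0.8, 0.2, -2.4]
finger_gap: 0.0621
gripper_force: 40.0
```

```bash
python3 -m handwheel '[[[0.6,0,0,0.0005,0],[0.6,0,0,0.0005,0],[0.6,0,0,0.0005,0],[0.6,0,0,0,0],[0.6,0,0,0,0],[0.6,0,0,0,0],[0.6,0,0,0,0],[0.6,0,0,0,0]]]'
```

```text
t: 26.65
tcp_pos: [0.6085, 0.0154, 0.1179]
eef_rot: [0.78, 0.626, 0.0, 0.0]
wrist_force: [-2.6, 0.2, 1.7]
finger_gap: 0.0618
gripper_force: 40.0
```

The ring touches down on the glass, so I'll let go and check.

```bash
python3 -m handwheel '[[[0,0,0,0,0],[0,0,0,0,0],[0,0,0,0,0],[0,0,0,-0.02,0],[0,0,0,-0.03,0],[0,0,0,-0.03,0],[0,0,0,0,0],[0,0,0,0,0]]]'
python3 - <<'E'
from h import *
snapshot("wrist");s=get_state()
p=snapshot("wrist");save(p,"w9.png");ring(p,s,.060);port(p,s)
print(s["tcp_pos"],fitc(p,s,s["tcp_pos"][:2],.1,[.0485]),fitc(p,s,s["tcp_pos"][:2],.128,[.031]))
E
```

```text
t: 27.65
tcp_pos: [0.608, 0.0155, 0.1972]
eef_rot: [0.78, 0.626, -0.0, -0.0]
wrist_force: [0.1, -0.5, -0.4]
finger_gap: 0.0942
gripper_force: 0.0
red [(191, [193.0, 156.0]), (129, [209.0, 175.0]), (126, [316.0, 205.0]), (109, [298.0, 210.0])] [[0.5638, 0.0586], [0.5735, 0.0393], [0.66, -0.0084], [0.6436, -0.0097]]
ring_grip []
ring_lug [(0.56, [295.0, 210.0], [0.6414, -0.0088])]
cell_seat []
cell_gap [(0.7, [316.0, 202.0], [0.6686, -0.0244]), (0.32, [256.0, 182.0], [0.6103, 0.0121])]
cell []
orange []
red [(179, [193.0, 155.0], [0.5519, 0.0534]), (121, [209.0, 175.0], [0.5634, 0.0301]), (110, [316.0, 205.0], [0.6673, -0.027]), (96, [298.0, 210.0], [0.6476, -0.0286])]
[0.60759211 0.01558379 0.19648021] [1.690394e+02 6.080000e-01 1.430000e-02] [3.532129e+02 6.091000e-01 1.850000e-02]
```

View pics/w9.png

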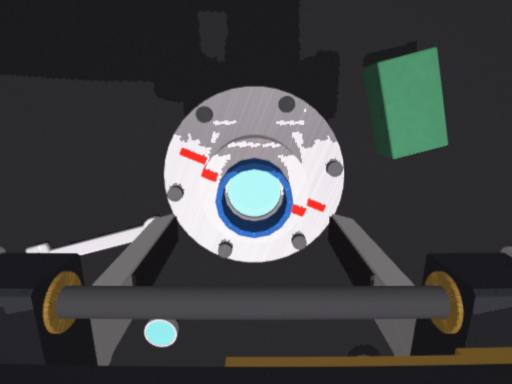

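The ring's marks at (209,175) and (298,210) line up with the lid's red lines at (193,156) and (316,205), both at -35°. I'll regrip and start turning.

```bash
python3 -m handwheel '[[[0,0,0,0.03,0],[0,0,0,0.03,0],[0,0,0,0.0185,0],[0,0,0,0,0],[0.6,0,0,0,0],[0.6,0,0,0,0],[0.6,0,0,0,0],[0.6,0,0,0,0]]]' 55
python3 -m handwheel '[[[0.6,0,0,0,0],[0.6,0,0,0,0.15],[0.6,0,0,0,0.15],[0.6,0,0,0,0.15],[0.6,0,0,0,0.15],[0.6,0,0,0,0.15],[0.6,0,0,0,0],[0.6,0,0,0,0]]]'
python3 -c "
from h import *
print(avg(2));print(get_state()['qpos'])"
```

```text
t: 29.0
tcp_pos: [0.6087, 0.0154, 0.1198]
eef_rot: [0.78, 0.626, 0.0, 0.0]
wrist_force: [-0.8, -0.6, 1.2]
finger_gap: 0.0617
gripper_force: 55.0
t: 30.0
tcp_pos: [0.6087, 0.0154, 0.1195]
eef_rot: [0.954, 0.298, 0.0, 0.0]
wrist_force: [-0.0, 1.0, 2.1]
finger_gap: 0.0616
gripper_force: 55.0
[[ 0.6087  0.0154  0.1195 -0.0469  1.0057  2.1423 -0.1401 -0.0907 -0.0399]
 [ 0.6087  0.0154  0.1195  1.516  -0.7093  0.6396 -0.0874 -0.0572 -0.056 ]]
[-1.60756455e-01  2.53244716e-01  1.73555864e+00 -5.79434425e-05
  1.15196391e+00  8.04951377e-01]
```

Free run is done. Next I'll turn with 3 mm/rad of descent.

```bash
python3 -m handwheel '[[[0.6,0,0,0.0004,0.13],[0.6,0,0,0.0004,0.13],[0.6,0,0,0.0004,0.13],[0.6,0,0,0.0004,0.13],[0.6,0,0,0.0004,0.13],[0.6,0,0,0.0004,0.13],[0.6,0,0,0,0],[0.6,0,0,0,0]]]'
python3 -c "
from h import *
print(avg(2));print(get_state()['qpos'])"
```

```text
t: 31.1
tcp_pos: [0.6087, 0.0154, 0.1174]
eef_rot: [0.996, -0.087, 0.0, 0.0]
wrist_force: [0.4, 0.5, 4.0]
finger_gap: 0.0618
gripper_force: 55.0
[[ 0.6087  0.0154  0.1174  0.4393  0.5418  4.0392 -0.1366  0.1033 -0.0617]
 [ 0.6087  0.0153  0.1173  0.4811  0.2253  5.4259 -0.1696  0.086  -0.043 ]]
[-1.60757446e-01  2.56149525e-01  1.73655553e+00 -9.85252779e-05
  1.14794699e+00  1.58499236e+00]
```

```bash
python3 -m handwheel '[[[0.6,0,0,0.0004,0.13],[0.6,0,0,0.0004,0.13],[0.6,0,0,0.0004,0.13],[0.6,0,0,0.0003,0.10],[0.6,0,0,0.0003,0.08],[0.6,0,0,0,0],[0.6,0,0,0,0],[0.6,0,0,0,0]]]'
python3 - <<'E'
from h import *
print(avg(2));s=get_state();print(s['qpos'],s["eef_rot"])
p=snapshot("wrist");ring(p,s,.056);save(p,"w10.png")
E
```

```text
t: 32.2
tcp_pos: [0.6088, 0.0153, 0.1158]
eef_rot: [0.931, -0.364, 0.0, -0.0]
wrist_force: [0.1, 0.3, 6.6]
finger_gap: 0.0615
gripper_force: 55.0
[[ 0.6088  0.0153  0.1158  0.0763  0.342   6.5806 -0.1092  0.2338 -0.1501]
 [ 0.6087  0.0153  0.1158 -0.028  -0.4066  6.0809 -0.0636  0.1865 -0.0432]]
[-1.60728779e-01  2.58186094e-01  1.73713895e+00 -3.73179652e-05
  1.14546995e+00  2.15530999e+00] [ 9.31378996e-01 -3.64050831e-01  3.93483445e-04 -6.72582993e-05]
red [(382, [241.0, 116.0]), (260, [191.0, 199.0])] [[0.6634, -0.0264], [0.6474, 0.0327]]
ring_grip [(0.61, [80.0, 77.0], [0.737, 0.0224])]
ring_lug [(0.73, [311.0, 246.0], [0.5714, -0.0029])]
```

View pics/w10.png

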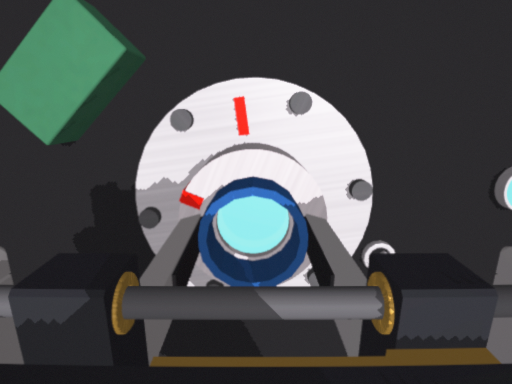

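The mark stays fixed at (191,199) in the tool view, so the ring turns with the gripper, 120° so far. I'll drive it on to the stop.

```bash
python3 -m handwheel '[[[0.6,0,0,0.0001,0.03],[0.6,0,0,0.0001,0.03],[0.6,0,0,0,0.03],[0.6,0,0,0,0.02],[0.6,0,0,0,0.02],[0.6,0,0,0,0],[0.6,0,0,0,0],[0.6,0,0,0,0]]]'
python3 - <<'E'
from h import *
print(avg(3));s=get_state();print(s['qpos'],s["eef_rot"],s["tau"])
p=snapshot("wrist");ring(p,s,.056)
E
```

```text
t: 33.45
tcp_pos: [0.6084, 0.0155, 0.1156]
eef_rot: [0.907, -0.421, 0.0, 0.001]
wrist_force: [-0.9, 0.4, 7.3]
finger_gap: 0.0621
gripper_force: 55.0
[[ 0.6084  0.0155  0.1156 -0.9451  0.4208  7.3238  0.1043  0.5259  1.7153]
 [ 0.6084  0.0155  0.1157 -1.8425 -0.2615  8.1559  0.1013  0.5031  1.6644]
 [ 0.6084  0.0156  0.1157 -1.2909 -0.0853  7.5228  0.0349  0.4683  1.6684]]
[-1.59910794e-01  2.58196430e-01  1.73737654e+00 -1.66193649e-03
  1.14615598e+00  2.28068042e+00] [ 9.07057202e-01 -4.21006716e-01  1.40001244e-04  7.47202169e-04] [ -1.84706211 -35.18064737 -25.90910554   0.6634306   -0.52004881
   1.66158032]
red [(386, [230.0, 117.0]), (269, [190.0, 201.0]), (24, [278.0, 285.0])] [[0.6621, -0.0276], [0.6488, 0.029], [0.5664, 0.0381]]
ring_grip []
ring_lug [(0.72, [313.0, 241.0], [0.57, -0.0012])]
```

The moment has jumped to 1.7 Nm, so the ring is at its stop. I'll relax the wind-up, release and retreat.

```bash
python3 -m handwheel '[[[0.6,0,0,0,-0.03],[0.6,0,0,0,0],[0.3,0,0,0,0],[0,0,0,0,0],[0,0,0,0,0],[0,0,0,0,0],[0,0,0,-0.02,0],[0,0,0,-0.04,0]]]'
python3 -m handwheel '[[[0,0,0,-0.04,0],[0,0,0,-0.03,0],[0,0,0,0,0],[0,0,0,0,0],[0,0,0,0,0],[0,0,0,0,0],[0,0,0,0,0],[0,0,0,0,0]]]'
python3 - <<'E'
from h import *
s=get_state();p=snapshot("wrist");W=ring(p,s,.056);port(p,s);print(s["tcp_pos"])
t=snapshot("top")
for k in("jar","beaker","wrench","carton"): print(k,[(round(r["conf"],2),np.round(onz(t,r["uv"],0)[:2],3).tolist()) for r in pinpoint(t,k)])
E
```

```text
t: 34.75
tcp_pos: [0.6073, 0.0156, 0.1749]
eef_rot: [0.912, -0.411, -0.002, 0.0]
wrist_force: [0.2, 0.5, 0.6]
finger_gap: 0.0939
gripper_force: 0.0
t: 35.75
tcp_pos: [0.6083, 0.0154, 0.2446]
eef_rot: [0.912, -0.411, -0.0, 0.0]
wrist_force: [-0.0, -0.4, 0.1]
finger_gap: 0.0941
gripper_force: 0.0
red [(151, [239.0, 115.0]), (97, [214.0, 165.0]), (84, [290.0, 192.0]), (69, [267.0, 226.0])] [[0.6626, -0.0262], [0.6487, 0.03], [0.5693, -0.0011], [0.562, 0.0437]]
ring_grip []
ring_lug [(0.84, [288.0, 193.0], [0.5706, 0.0012])]
cell_seat []
cell_gap [(0.81, [239.0, 112.0], [0.6659, -0.0261])]
cell [(0.5, [252.0, 171.0], [0.6029, 0.0225])]
orange []
red [(141, [239.0, 114.0], [0.6639, -0.0244]), (89, [214.0, 165.0], [0.6476, 0.0405]), (79, [290.0, 192.0], [0.5559, 0.0047]), (63, [267.0, 226.0], [0.5476, 0.0566])]
[0.60830584 0.01544054 0.24461492]
jar [(0.67, [0.701, -0.3])]
beaker [(0.55, [0.706, 0.323]), (0.21, [0.609, 0.02])]
wrench [(0.97, [0.395, -0.032]), (0.54, [0.705, 0.325])]
carton [(0.48, [0.785, 0.057])]
```

The ring stands at 21.4°, so it has turned 123.6° and is at its stop. The bystanders have not moved.

```bash
python3 -c "
from cell import finish_job
print(finish_job())"
```

```text
the job is handed in; nothing more can be done
None
```

The job is handed in: the glass is laid in the port and the retaining ring is screwed clockwise to its stop (about 124° measured, moment up to 1.7 Nm at the end). The gripper was clear and the jar, beaker, wrench and carton unmoved, at about 36 s of the 70 s allowed.

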